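# Roll a bearing sleeve up the checking ramp and hold it at the stop

### The arm

A 7-joint arm with a two-finger parallel gripper is mounted at the origin on a cart in front of the work surface, level with it; the furniture and walls round the work are solid. World frame = base frame: x ahead of the robot, y to its left, z up, the work surface at z = 0. Lengths are in m, angles in rad, forces in N, time in s.
With the tool pointing down it reaches from about 0.425 to 0.95 m from the base axis. Payload 4.7 kg.
Tool frame: the origin (TCP) lies between the finger pads; the fingertips stand 25 mm ahead of it and the grasp point (between the pads) lies 6 mm ahead of it; z points along the fingers, y is the line along which they close (so a half turn about z gives the same grasp; the last joint's range is limited). The gripper opens to 85 mm and grips with 20 to 120 N. Pads are 22 mm wide; open, the fingers measure 114 mm over their backs; the gripper's body (76 mm by 85 mm) begins 54 mm behind the grasp point. The pads swing forward as they close: fully open they stand 13 mm farther back than shut.
Start: joints at [1.214, 0.469, -0.049, 1.532, 0.024, 1.141, -0.082], TCP at [0.217, -0.639, 0.256] pointing down, gripper open.
Joint ranges: [-2.59, 2.59], [-0.33, 1.99], [-1.39, 1.29], [0.1, 2.45], [-1.04, 4.18], [0.21, 1.99], [-2.66, 2.66]. Speed limits (rad/s): [2.57, 2.57, 3.14, 3.14, 3.14, 3.14, 3.14].

### API

Orientations are given as a 3x3 rotation matrix whose columns are the frame's x, y, z axes.
In Python, from rig import * gives the robot as it stands. Calls block until the motion is done:
- movep(position, orientation): joint-space move of the TCP to a pose.
- move_l(position, attitude=None, feed=0.15, until_force=None): straight line of the TCP; attitude=None keeps the orientation; feed is the mean speed in m/s. With until_force (N) it stops when the force on the tool has changed by that much, and returns True; else False.
- move_joints(angles): joint-space move.
- command_gripper(opening, newtons=None): finger opening in m; newtons is the grip in N (None keeps the last); returns when the fingers have stopped.
- sleep(seconds).
- inverse_kinematics(position, orientation): joint angles nearest the present ones, or None.
- sense(): the state.
- camera(name): name is "side" or "top" or "wrist"; returns (picture, depth): 400x640x3 uint8, red, green, blue; 400x640 float32, m along the optical axis (not along the pixel's ray), 0 where there is no reading.
- camera_params(name): a dict with "K" (3x3 intrinsics, pixels), "dist" ([k1, k2, p1, p2, k3] as OpenCV has them; the pictures are not rectified), "position" and "rotation" of the camera in the world; the wrist camera has in their place "tool_from_camera" (4x4, takes a point from camera to tool coordinates, whose origin is the TCP and whose axes are the flange's). Camera axes: x right, y down, z forward; pixel columns grow to the right and rows downward; lengths in m; the calibration is good to about 2 mm. A picture is of the moment at which its call begins: read the wrist's pose just before it. camera_params takes no time and is no camera call.
A pose or a line that the arm cannot do raises Unreachable and nothing moves.
- finish_job(): hands the job in; it is judged then, once.
The state is a dict: "time_s": time; "joint_pos": joint angles; "qd": joint speeds; "joint_efforts": joint torques, N m; "position": TCP position; "tcp_rot": TCP orientation; "wrist_force": force on the tool from outside, world axes, zero at the start; "ft_torque": the same for the moment, N m; "finger_gap": finger opening in m; "gripper_force": force on a finger pad.
Only numpy, scipy, OpenCV 4.12 (cv2) and the standard library are available. Lean on these libraries where they do the work, as an engineer would, in place of code of your own. Each camera call takes 0.05 s, during which the arm holds its last target. There are 200 camera calls.

### The job

Push the bearing sleeve that lies at the foot of the small checking ramp up to the stop plate at the top with the fingertips, slowly (a few centimetres a second), keeping the fingers behind it so that it never runs back; do not lift or grip it. Finish still holding it: the program ends with the fingers pressing the sleeve lightly and squarely against the stop. Leave the spare sleeve, the glue bottle and the oil can standing where they are.

Things in the scene. Friction and masses are not known exactly. Their poses are not given: they have to be found in the camera images.
- sleeve: The loose sleeve to push: polished (slippery, friction about 0.3) metal cylinder, 50 mm diameter, 110 mm long, 0.25 to 0.5 kg, lying across the track against the lip at its low end (centre at x -82, z 25 mm in the track's frame); its back overhangs the lip, clear for the fingers. Origin: its centre. y is the cylinder's axis; x and z turn as it rolls. Solid, bore not open.
- track: The sloping plywood track of the ramp, fixed. Origin: middle of its upper surface, 34 mm above the bench. x points up the slope (0.14 rad above level), z square to the surface, y across. Surface 230 mm long (x -115 to +115 mm), 118 mm wide between side rails 8 mm thick that stand 16 mm above it. Across its low end, x -106 to -100 mm, runs a lip 8 mm high.
- stop: The fixed, rigid dark steel stop plate across the top of the track, 118 mm wide, 40 mm high above the track surface. Same origin and axes as track; its face towards the sleeve is at x = +85 mm, so a sleeve against it has its centre at x = +60 mm, z = 25 mm.
- ramp: The whole ramp, fixed: dark steel base plate 236 mm (along x, the uphill direction) by 150 mm, 6 mm thick, lying on the bench with the sloping track on it. Origin: centre of the base plate's underside; z up. Place and heading vary.
- spare_sleeve: A second, identical sleeve (50 mm diameter, 110 mm tall) standing upright on the bench beside the ramp, 16 to 19 cm from its middle on the ramp's -y side. Bystander. Origin: centre of its underside.
- glue: White glue bottle with a red cap, 36 mm diameter, 112 mm tall, standing on the bench to the right. Bystander. Origin: centre of its underside.
- oiler: Blue oil can with a brass spout, 62 x 67 mm, 144 mm tall, standing on the bench to the right. Bystander. Origin: centre of its underside.
Mind the look-alikes: they are no part of the job. What is shaped like the sleeve but orange is not meant.

How it is judged:
By the outcome, as a careful person would: the job done as asked, in the order asked, and still so for the second after the job is handed in, while the arm keeps its last pose, push and grip.
It also fails if it takes over 40 s, if anything falls off the work surface, if the arm or the gripper's body presses on something with over 40 N, if the wrist force passes 120 N, or if a joint passes its speed limit or range.

## Working session

There is one attempt and no reset: what is moved stays moved. The work goes in short steps, each a Python script; the robot and the scene stay as the last script left them, time stands still between calls to the robot, and variables do not carry over. Pictures are saved under pics/ and viewed, at most 10 in all, crops included, and the job is handed in when it is done.

```bash
ls; mkdir -p pics; python3 - <<'E'
from rig import *
import cv2,numpy as np
s=sense();print(s)
for n in("side","top"):
    im,d=camera(n);cv2.imwrite(f"pics/{n}0.png",im[:,:,::-1]);np.savez(f"{n}0.npz",im=im,d=d)
    print(n,camera_params(n))
print(camera_params("wrist"))
E
```

```text
pics
{'time_s': 0.0, 'joint_pos': array([ 1.21414768,  0.46943259, -0.04858794,  1.53370423,  0.02409406,
        1.14098004, -0.08227376]), 'qd': array([ 0.00037587,  0.00092081,  0.00019497, -0.00124392,  0.00054572,
        0.00102926, -0.00244013]), 'joint_efforts': array([ 6.88528653e-04, -5.10299850e+01, -4.60843951e-02, -2.37711757e+01,
        1.07506290e-02,  7.38154049e-03, -1.28056183e-05]), 'position': array([ 0.21712763, -0.63855861,  0.25526294]), 'tcp_rot': array([[ 9.46753566e-01,  3.21958399e-01, -6.88949403e-04],
       [ 3.21959129e-01, -9.46751834e-01,  1.81230440e-03],
       [-6.87774894e-05, -1.93761920e-03, -9.99998120e-01]]), 'wrist_force': array([ 0.26187157, -0.42289513, -0.5140782 ]), 'ft_torque': array([ 0.02706471, -0.06698351, -0.02289103]), 'gripper_force': 0.0, 'finger_gap': 0.08505030771847191}
side {'K': array([[471.86665769,   0.        , 324.203767  ],
       [  0.        , 471.86665769, 202.74959585],
       [  0.        ,   0.        ,   1.        ]]), 'dist': array([-0.1354302,  0.       ,  0.       ,  0.       ,  0.       ]), 'position': array
[... 560 characters left out ...]
     [-0.99992068, -0.01253317, -0.00124509],
       [ 0.00337881, -0.17170036, -0.98514343]])}
{'K': array([[298.64958484,   0.        , 321.90939972],
       [  0.        , 298.64958484, 197.61736552],
       [  0.        ,   0.        ,   1.        ]]), 'dist': array([-0.01553334,  0.        ,  0.        ,  0.        ,  0.        ]), 'tool_from_camera': array([[ 8.89057604e-04, -9.56662810e-01, -2.91196631e-01,
         7.41872881e-02],
       [ 9.99999206e-01,  5.90332880e-04,  1.11370583e-03,
        -7.23298897e-05],
       [-8.93538001e-04, -2.91197390e-01,  9.56662575e-01,
        -1.17321621e-01],
       [ 0.00000000e+00,  0.00000000e+00,  0.00000000e+00,
         1.00000000e+00]])}
```

View pics/side0.png

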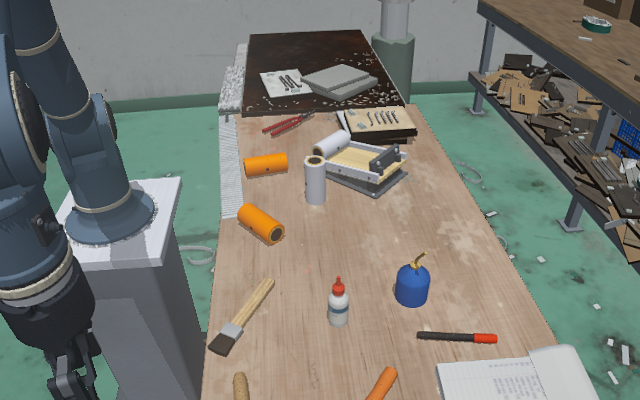

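View pics/top0.png

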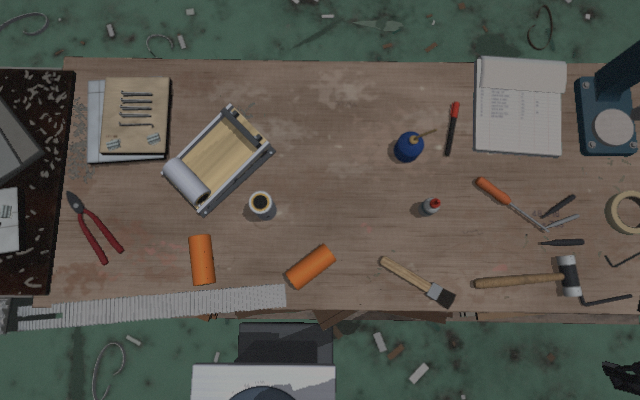

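```bash
cat > h.py <<'E'
import numpy as np,cv2
def cloud(d,p,R=None,t=None):
    h,w=d.shape;u,v=np.meshgrid(np.arange(w),np.arange(h))
    n=cv2.undistortPoints(np.stack([u,v],-1).reshape(-1,1,2).astype(float),p["K"],p["dist"]).reshape(h,w,2)
    c=np.dstack([n,np.ones((h,w))])
    R=p["rotation"] if R is None else R; t=p["position"] if t is None else t
    rays=c@R.T
    return t+rays*d[...,None],rays
def onto(pts,p,z,R=None,t=None):
    n=cv2.undistortPoints(np.array(pts,float).reshape(-1,1,2),p["K"],p["dist"]).reshape(-1,2)
    R=p["rotation"] if R is None else R; t=p["position"] if t is None else t
    r=np.c_[n,np.ones(len(n))]@R.T
    return t+r*((z-t[2])/r[:,2])[:,None]
E
python3 - <<'E'
from rig import *
from h import *
f=np.load("top0.npz");im,d=f["im"],f["d"];p=camera_params("top")
P,_=cloud(d,p)
hsv=cv2.cvtColor(im,cv2.COLOR_RGB2HSV)
cv2.imwrite("pics/crop.png",cv2.resize(im[90:230,150:290,::-1],None,fx=4,fy=4,interpolation=cv2.INTER_CUBIC))
for n,(u,v) in dict(track=(220,155),sleeve=(186,182),stop=(252,128),spare=(262,203),bench=(300,150),glue=(431,206),oil=(408,147)).items():print(n,P[v,u].round(4),hsv[v,u])
E
```

```text
track [0.619  0.1136 0.037 ] [ 20  74 144]
sleeve [0.5459 0.1778 0.07  ] [115  17 163]
stop [0.683  0.0401 0.0456] [ 20  79 139]
spare [0.494  0.0022 0.1074] [90 28 36]
bench [ 0.646  -0.0712 -0.0022] [ 12  53 110]
glue [ 0.4962 -0.3625  0.0842] [  2 155  66]
oil [ 0.6346 -0.3196  0.0671] [111 165  85]
```

View pics/crop.png

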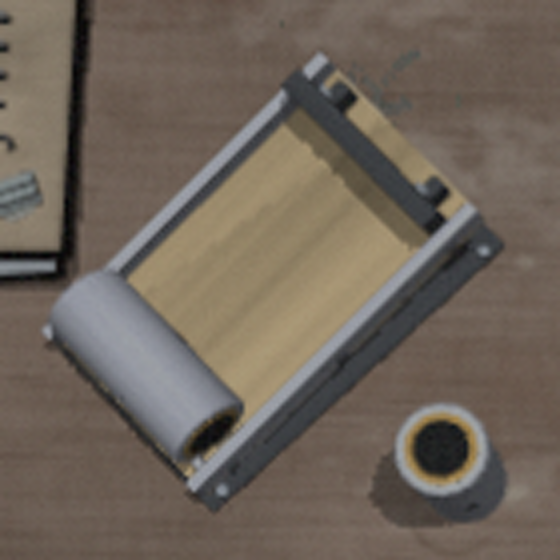

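```bash
cat >> h.py <<'E'
def att(yaw,pitch=0.0):
    u=np.array([np.cos(yaw)*np.cos(pitch),np.sin(yaw)*np.cos(pitch),np.sin(pitch)])
    y=np.array([-np.sin(yaw),np.cos(yaw),0]); n=np.cross(u,y)
    return np.c_[u,-y,-n]   # tool x uphill, z into the slope
def wpose(s,p):
    T=p["tool_from_camera"];R=s["tcp_rot"]
    return R@T[:3,:3], s["position"]+R@T[:3,3]
E
python3 - <<'E'
from rig import *
from h import *
c=np.array([.615,.115,.034]);yaw=-.785
u=np.array([np.cos(yaw),np.sin(yaw),0])
for flip in(0,1):
    A=att(yaw,.14)
    if flip:A=A@np.diag([-1,-1,1])
    for s,z in((-.17,.12),(-.13,.06),(.03,.08)):
        q=inverse_kinematics(c+u*s+[0,0,z],A);print(flip,s,None if q is None else np.round(q,2))
p=camera_params("wrist")
movep([.45,-.5,.30],att(yaw))
for i,(s,z) in enumerate(((-.02,.29),(-.06,.22))):
    if i==0: movep(c+u*s+[0,0,z-.034],att(yaw))
    else: move_l(c+u*s+[0,0,z-.034])
    sleep(.3)
    st=sense();im,d=camera("wrist");R,t=wpose(st,p)
    cv2.imwrite(f"pics/w{i}.png",im[:,:,::-1]);np.savez(f"w{i}.npz",im=im,d=d,R=R,t=t);print(st["time_s"],st["position"],st["joint_pos"].round(2))
E
```

```text
0 -0.17 [-1.28  0.5   0.92  2.01 -0.37  0.8  -2.53]
0 -0.13 [-1.18  0.64  0.91  2.02 -0.58  0.72 -2.3 ]
0 0.03 [-0.88  0.71  0.91  1.84 -0.61  0.82 -2.06]
1 -0.17 [ 0.22  0.62 -1.1   1.93  0.81  1.07 -0.48]
1 -0.13 [ 0.28  0.78 -1.14  1.94  1.    1.08 -0.55]
1 0.03 [ 0.26  0.66 -0.75  1.77  0.72  0.93 -0.04]
4.0167 [0.60096787 0.12872214 0.29000169] [-0.39  0.34  0.14  1.65 -0.05  1.15 -2.59]
5.05 [0.57311782 0.15705782 0.22068897] [-0.47  0.37  0.17  1.78 -0.07  0.99 -2.63]
```

View images.

View pics/w1.png

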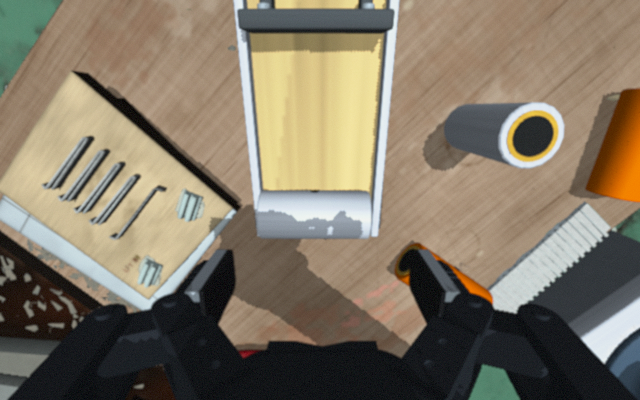

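View pics/w0.png

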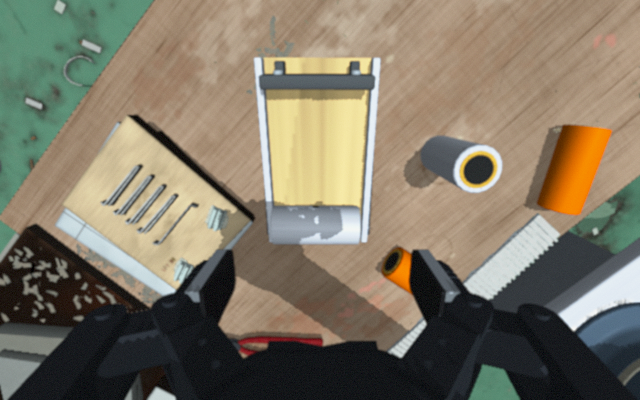

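```bash
python3 - <<'E'
from rig import *
from h import *
p=camera_params("wrist")
for i,seed in((0,(315,150)),(1,(318,110))):
    f=np.load(f"w{i}.npz");im,d,R,t=f["im"],f["d"],f["R"],f["t"]
    P,rays=cloud(d,p,R,t)
    hsv=cv2.cvtColor(im,cv2.COLOR_RGB2HSV)
    m=cv2.inRange(hsv,(15,60,60),(35,255,255))
    _,lab=cv2.connectedComponents(m);M=lab==lab[seed[1],seed[0]]
    X=P[cv2.erode(M.astype(np.uint8),np.ones((7,7)))>0];c=X.mean(0)
    n=np.linalg.svd(X-c,full_matrices=False)[2][2];n*=np.sign(n[2])
    print(i,"tilt",np.arccos(n[2]),"downslope yaw of plane",np.arctan2(-n[1],-n[0]),"rms",((X-c)@n).std())
    rr=rays[M];Q=t+rr*(((c-t)@n)/(rr@n))[:,None]  # mask pixels onto the fitted plane
    v=np.nonzero(M)[0]
    L,Rr=[],[]
    for r in np.unique(v)[12:-8]:
        q=Q[v==r];L.append(q[0]);Rr.append(q[-1])
    L,Rr=np.array(L),np.array(Rr)
    def line(A): 
        l=cv2.fitLine(A[:,:2].astype(np.float32),cv2.DIST_HUBER,0,.01,.01).ravel();dr=l[:2]*np.sign(l[0]);return np.arctan2(dr[1],dr[0]),l[2:],np.abs((A[:,:2]-l[2:])@[-dr[1],dr[0]]).mean()
    a,b=line(L),line(Rr);yaw=(a[0]+b[0])/2
    print("edge yaws",a[0],b[0],a[2],b[2])
    uu=np.array([np.cos(yaw),np.sin(yaw)]);y=np.array([-uu[1],uu[0]])
    print("width",(a[1]-b[1])@y,"mid y",(a[1]+b[1])@y/2)
    # stop face foot: upper end of mask; origin 85 mm below along slope
    cen=np.abs(Q[:,:2]@y-(a[1]+b[1])@y/2)<.04
    tops=[];
    cols=np.nonzero(M)[1]
    for cc in np.unique(cols[cen]): tops.append(Q[cols==cc][0])
    xs=np.median(np.array(tops)[:,:2]@uu);th=np.arccos(n[2])
    xo=xs-.085*np.cos(th);o=uu*xo+y*((a[1]+b[1])@y/2)
    z=c[2]-(n[:2]@(o-c[:2]))/n[2]
    print("track origin",o,z,"yaw",yaw)
    # sleeve
    u3=np.array([*(uu*np.cos(th)),np.sin(th)]);y3=np.array([*y,0]);O=np.array([*o,z]);n3=np.cross(u3,y3)
    T=(P-O)@np.c_[u3,y3,n3]
    s=(np.abs(T[...,0]+.09)<.03)&(np.abs(T[...,1])<.058)&(T[...,2]>.03)&(T[...,2]<.07)
    S=T[s];print("sleeve y",np.percentile(S[:,1],[1,99]),"top",np.percentile(S[:,2],98),"x at top",np.median(S[S[:,2]>.045,0]),"x range",np.percentile(S[:,0],[1,99]))
    s=(np.abs(T[...,0]-.088)<.008)&(np.abs(T[...,1])<.058)&(T[...,2]>.03)&(T[...,2]<.06)
    S=T[s];print("stop",np.percentile(S,[2,50,98],axis=0).round(4).tolist())
E
```

```text
0 tilt 0.2705152247040072 downslope yaw of plane -0.8564510041630987 rms 0.023076808557281912
edge yaws -0.81169075 -0.7680113 0.00032463605479556766 0.0003227764951938502
width 0.117504776 mid y 0.5231505
track origin [0.6129407  0.12473925] 0.0329320318720686 yaw -0.789851
sleeve y [-0.05106721  0.05609113] top 0.06136202433631796 x at top -0.07131920759520043 x range [-0.09005853 -0.06021104]
stop [[0.0927, -0.0455, 0.0301], [0.0941, -0.0096, 0.0302], [0.0955, 0.0245, 0.0304]]
1 tilt 0.18409474053831965 downslope yaw of plane -0.8479793521636544 rms 0.019434194893080146
edge yaws -0.7971223 -0.7789147 0.0002581699837650713 0.0002451405132592809
width 0.11735311 mid y 0.52244717
track origin [0.61380576 0.12376459] 0.034141772639700876 yaw -0.78801847
sleeve y [-0.05067024  0.05642616] top 0.05359180456360981 x at top -0.07513024566200058 x range [-0.10064203 -0.06023504]
stop [[0.0868, -0.0552, 0.0335], [0.0913, 0.001, 0.0353], [0.0959, 0.0555, 0.0369]]
```

```bash
cat > meas.py <<'E'
from rig import *
from h import *
p=camera_params("wrist")
for i,seed in((0,(315,150)),(1,(318,110))):
    f=np.load(f"w{i}.npz");im,d,R,t=f["im"],f["d"],f["R"],f["t"]
    P,rays=cloud(d,p,R,t)
    m=cv2.inRange(cv2.cvtColor(im,cv2.COLOR_RGB2HSV),(15,60,60),(35,255,255))
    lab=cv2.connectedComponents(m)[1];M=lab==lab[seed[1],seed[0]]
    X=P[(cv2.erode(M.astype(np.uint8),np.ones((7,7)))>0)&(d>.1)]
    for _ in range(6):
        c=X.mean(0);n=np.linalg.svd(X-c,full_matrices=False)[2][2];n*=np.sign(n[2]);e=np.abs((X-c)@n);X=X[e<max(.004,2.5*np.median(e))]
    th=np.arccos(n[2]);print(i,"tilt",th,"plane yaw",np.arctan2(-n[1],-n[0]),"rms",((X-c)@n).std(),len(X))
    v,cols=np.nonzero(M);rr=rays[M];Q=t+rr*(((c-t)@n)/(rr@n))[:,None]
    rows=np.unique(v)[12:-8]
    L=np.array([Q[v==r][0] for r in rows]);Rr=np.array([Q[v==r][-1] for r in rows])
    def line(A):
        l=cv2.fitLine(A[:,:2].astype(np.float32),cv2.DIST_HUBER,0,.01,.01).ravel();dr=l[:2]*np.sign(l[0]);return np.arctan2(dr[1],dr[0]),l[2:]
    a,b=line(L),line(Rr);yaw=(a[0]+b[0])/2
    uu=np.array([np.cos(yaw),np.sin(yaw)]);y=np.array([-uu[1],uu[0]]);my=(a[1]+b[1])@y/2
    cen=np.abs(Q[:,:2]@y-my)<.04
    xs=np.median([Q[cols==cc][0][:2]@uu for cc in np.unique(cols[cen])])
    o=uu*(xs-.085*np.cos(th))+y*my;z=c[2]-(n[:2]@(o-c[:2]))/n[2]
    print("edge yaws",a[0],b[0],"width",(a[1]-b[1])@y,"origin",o,z,"yaw",yaw)
    u3=np.array([*(uu*np.cos(th)),np.sin(th)]);y3=np.array([*y,0]);n3=np.cross(u3,y3)
    T=(P-[*o,z])@np.c_[u3,y3,n3];T[d<.1]=9
    S=T[(np.abs(T[...,0]+.085)<.035)&(np.abs(T[...,1])<.065)&(T[...,2]>.03)&(T[...,2]<.07)]
    A=np.c_[2*S[:,0],2*S[:,2],np.ones(len(S))];k=np.linalg.lstsq(A,(S[:,[0,2]]**2).sum(1),rcond=None)[0]
    print("sleeve centre x,z",k[:2],"r",np.sqrt(k[2]+k[0]**2+k[1]**2),"y",np.percentile(S[:,1],[1,99]),"top",np.percentile(S[:,2],95),len(S))
    B=P[(np.abs(T[...,1])<.3)&(np.abs(T[...,1])>.1)&(d>.1)&(P[...,2]<.02)];print("bench z",np.median(B[:,2]))
E
python3 meas.py
```

```text
0 tilt 0.13885416363400024 plane yaw -0.7939761257029888 rms 0.0007414677567088658 9860
edge yaws -0.78760415 -0.7880516 width 0.117625445 origin [0.61161188 0.12580783] 0.033262404939507835 yaw -0.78782785
sleeve centre x,z [-0.07827237  0.02560509] r 0.024153003182627728 y [-0.05078916  0.05647665] top 0.05002627864292196 3032
bench z -0.00013909537545631068
1 tilt 0.14048940882482858 plane yaw -0.7937010564312191 rms 0.0007229084445017188 17428
edge yaws -0.78765655 -0.78680867 width 0.117732346 origin [0.61391546 0.12349538] 0.033689384839103644 yaw -0.78723264
sleeve centre x,z [-0.08161397  0.02544441] r 0.024442900606705283 y [-0.05056057  0.05654432] top 0.05009253595150433 4965
bench z -0.00013382222178798253
```

```bash
cat >> h.py <<'E'
O=np.array([.6135,.1240,.0337]);YAW,TH=-.7875,.14
F=att(YAW,TH)@np.diag([1,-1,-1])   # track frame
def W(x,z,y=.001): return O+F@[x,y,z+.025]   # TCP for fingertips at track x,z
E
python3 - <<'E'
from rig import *
from h import *
for flip in(0,1):
    A=att(YAW,TH)@np.diag([(-1)**flip,(-1)**flip,1])
    for x,z in((-.17,.1),(-.15,.014),(-.11,.014),(-.05,.014),(.03,.014)):
        q=inverse_kinematics(W(x,z),A);print(flip,x,W(x,z).round(3),None if q is None else np.round(q,2))
E
```

```text
0 -0.17 [0.483 0.256 0.134] [-1.32  0.55  0.92  2.02 -0.43  0.77 -2.54]
0 -0.15 [0.506 0.234 0.051] [-0.98  0.59  0.53  2.04 -0.28  0.57 -2.66]
0 -0.11 [0.534 0.206 0.057] [-0.9   0.59  0.53  2.01 -0.28  0.58 -2.59]
0 -0.05 [0.575 0.164 0.065] [-0.8   0.6   0.53  1.95 -0.28  0.62 -2.49]
0 0.03 [0.631 0.108 0.077] [-0.46  0.59  0.24  1.84 -0.02  0.66 -2.61]
1 -0.17 [0.483 0.256 0.134] [-0.27  0.44 -0.46  1.96  0.45  0.82 -0.23]
1 -0.15 [0.506 0.234 0.051] [-0.26  0.57 -0.41  1.99  0.59  0.68 -0.3 ]
1 -0.11 [0.534 0.206 0.057] [-0.19  0.57 -0.41  1.96  0.58  0.69 -0.22]
1 -0.05 [0.575 0.164 0.065] [-0.1   0.59 -0.41  1.9   0.56  0.72 -0.09]
1 0.03 [0.631 0.108 0.077] [ 0.01  0.62 -0.42  1.81  0.54  0.77  0.06]
```

```bash
python3 - <<'E'
from rig import *
from h import *
A=att(YAW,TH)@np.diag([-1,-1,1])
movep(W(-.155,.12),A)
command_gripper(.06)
move_l(W(-.150,.014),A,feed=.12)
sleep(.3);s=sense();print(s["time_s"],s["position"],W(-.15,.014),s["finger_gap"],s["wrist_force"])
p=camera_params("wrist");im,d=camera("wrist");a,_=camera("side")
cv2.imwrite("pics/c.png",np.vstack([im[:,100:560],cv2.resize(a[110:210,270:430],(460,288),interpolation=3)])[:600,:,::-1])
E
```

```text
8.9083 [0.50578349 0.2339891  0.05191074] [0.5055612  0.23381069 0.05138696] 0.05989634599406692 [-0.45582627 -0.49619702 -0.50291082]
```

View pics/c.png

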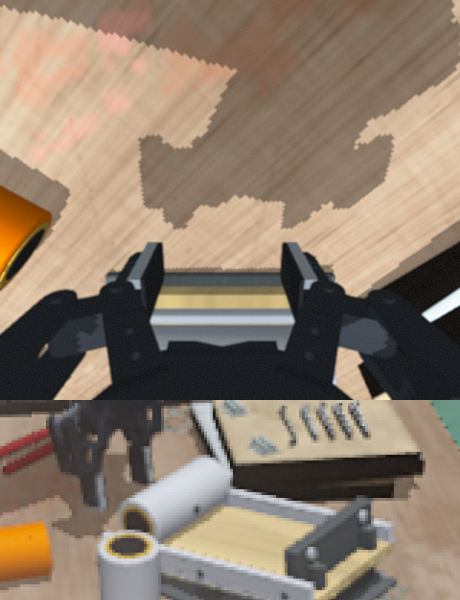

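```bash
python3 - <<'E'
from rig import *
from h import *
p=camera_params("wrist");im,d=camera("wrist");T=p["tool_from_camera"]
P,_=cloud(d,p,T[:3,:3],T[:3,3])
m=(d>.05)&(np.abs(P[...,0])<.016)&(np.abs(P[...,1])<.05)&(np.abs(P[...,1])>.024)&(P[...,2]>-.03)&(P[...,2]<.04)
X=P[m];print(len(X),np.percentile(X[:,2],[5,50,95,99,100]),np.percentile(X[:,0],[0,1,50,99]))
for s in(-1,1):
    Y=X[(X[:,1]*s>0)&(X[:,2]>.005)];print(len(Y),Y.max(0),Y.min(0))
E
```

```text
5587 [-0.02866238 -0.01091267  0.01342104  0.01800447  0.02095521] [-0.01160056 -0.01022333  0.00762732  0.01363035]
482 [ 0.01191312 -0.02937035  0.02095521] [-0.01120345 -0.04320779  0.00500588]
511 [0.01173288 0.04368437 0.02021317] [-0.01102047  0.02964742  0.00501592]
```

```bash
python3 - <<'E'
from rig import *
from h import *
A=att(YAW,TH)@np.diag([-1,-1,1])
move_l(W(-.150,.009),A,feed=.05)
hit=move_l(W(.036,.009),A,feed=.03,until_force=6)
for _ in range(2):
    s=sense();print(hit,s["time_s"],"track xyz",(F.T@(s["position"]-O)).round(4),"force in track",(F.T@s["wrist_force"]).round(2),"torque",(F.T@s["ft_torque"]).round(3));sleep(.5)
im,_=camera("top");b,_=camera("side")
cv2.imwrite("pics/d.png",np.hstack([cv2.resize(im[90:230,150:290],(480,480),interpolation=3),cv2.resize(b[100:220,280:440][:,::1],(320,240),interpolation=3).repeat(2,0)])[:,:,::-1])
E
```

```text
True 14.4 track xyz [0.0243 0.0008 0.0335] force in track [-0.51  0.41  0.15] torque [0.096 0.301 0.011]
True 14.9 track xyz [0.0236 0.0004 0.0331] force in track [-0.74  0.62  0.65] torque [-0.004  0.236 -0.033]
```

View pics/d.png

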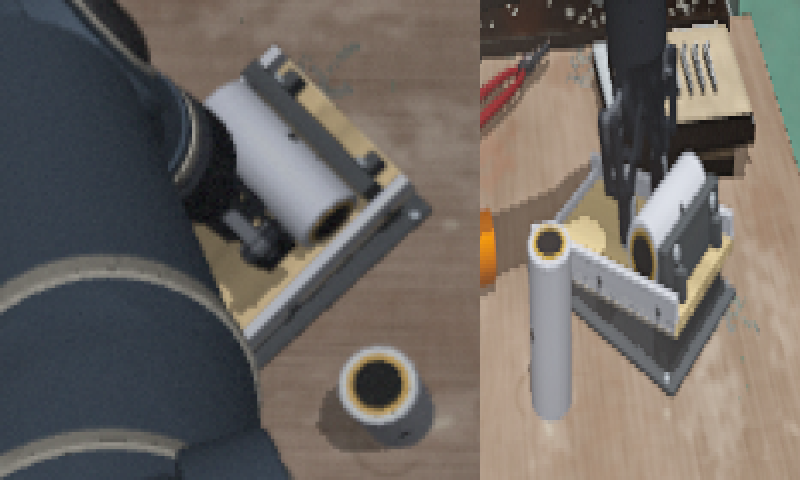

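```bash
python3 - <<'E'
from rig import *
from h import *
A=att(YAW,TH)@np.diag([-1,-1,1])
for k in range(8):
    move_l(W(.0242+.0006*k,.009),A,feed=.01);sleep(.3)
    s=sense();f=F.T@s["wrist_force"]
    print(k,round(s["time_s"],2),(F.T@(s["position"]-O)).round(4),f.round(2),(F.T@s["ft_torque"]).round(3))
    if f[0]<-5:break
sleep(.7);s=sense();print((F.T@s["wrist_force"]).round(2),(F.T@s["ft_torque"]).round(3),(F.T@(s["position"]-O)).round(4),s["time_s"])
E
```

```text
0 16.06 [0.0241 0.0011 0.034 ] [ 0.13  0.31 -0.34] [0.006 0.317 0.014]
1 16.61 [0.0246 0.0011 0.0341] [-0.77  0.49  1.46] [-0.001  0.437  0.029]
2 17.16 [0.0248 0.0011 0.034 ] [-4.62  0.3   2.03] [-0.048  1.056  0.024]
3 17.71 [0.0249 0.0011 0.034 ] [-5.88 -0.34  2.58] [-0.016  1.305 -0.106]
[-5.93  0.05  2.19] [-0.072  1.284 -0.095] [0.0248 0.0011 0.034 ] 18.4083
```

```bash
python3 -c "
from rig import *
print(finish_job())"
```

```text
the job is handed in; nothing more can be done
None
```

The sleeve was pushed up the ramp at about 3 cm/s with the fingers behind it, and the job was handed in at about 18 s with the fingers pressing it against the stop at about 6 N, with almost no twisting moment. The arm did not go near the spare sleeve, glue bottle or oil can, though I only checked the spare sleeve in the last pictures.

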